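Unlatch the larder box and hold its lid half open

ROBOT

A 6-joint arm with a two-finger parallel gripper is mounted at the origin on a cart in front of the work surface, level with it; the furniture and walls round the work are solid. World frame = base frame: x ahead of the robot, y to its left, z up, the work surface at z = 0. Lengths are in mm, angles in degrees, forces in N, time in s.
With the tool pointing down it reaches from about 275 to 750 mm from the base axis. Payload 10.2 kg.
Tool frame: the origin (TCP) lies on the centre line of the jaws, within the pads' length; the fingertips stand 14 mm ahead of it and the grasp point (between the pads) lies 5 mm behind it; z points along the fingers, y is the line along which they close (so a half turn about z gives the same grasp; the last joint's range is limited). The gripper opens to 85 mm and grips with 20 to 120 N. Pads are 22 mm wide; open, the fingers measure 114 mm over their backs; the gripper's body (76 mm by 85 mm) begins 54 mm behind the grasp point. The pads swing forward as they close: fully open they stand 13 mm farther back than shut.
Start: joints at [60.023, 17.928, 85.812, -0, 76.261, -12.8], TCP at [155.061, 501.585, 245.294] pointing down, gripper open.
Joint ranges: [-168.41, 168.41], [-55.51, 124.54], [10.69, 146.95], [-70.63, 250.63], [1, 178], [-165.06, 165.06]. Speed limits (degrees/s): [136.94, 136.94, 172.46, 180, 180, 180].

INTERFACE

Orientations are given as a 3x3 rotation matrix whose columns are the frame's x, y, z axes.
In Python, from bench import manip gives the robot as it stands. The module is installed in compiled form; this text tells all that it offers.
- The arm moves only by the shell command python3 -m jog 'ROWS' [FORCE]. ROWS is JSON, one flat list of numbers, 7 for each row, row after row: the shift along the tool's x, y, z in cm, then the turn, a rotation vector about the tool's x, y, z in degrees, then the opening in per cent of the stroke, from 0 (shut) to 100 (fully open). A call has 1 to 8 rows; each row shifts and turns the commanded pose from where the row before left it, along the tool's axes as they then stand; what a row does not reach is not made up. A row lasts 1/10 s, in which the tool goes at most 50 mm and 8.59 degrees, less where a joint would pass 70% of its speed; a pose out of reach is approached as far as the arm can. A call is refused whole if a number of a shift passes 5 or a number of a turn 8.59, either way. A call with a gripper value outside its range is refused whole. The fingers move at their own pace and stop on an object; FORCE is the grip in N (left out, the last holds). Time passes only in rows, so rows that do not move let the fingers close. It gives the time, the measured TCP pose, the force, the opening and the grip force at its end, in the units of the state.
- manip.state(): the state, without advancing time (a new reading comes with each control period).
- manip.get_image(name): name is "scene" or "top" or "wrist"; returns a dict with "pixels" (480x640x3 uint8, red, green, blue), "fx", "fy", "cx", "cy" (pixels), "R" (3x3) and "t" (3): a world point X has camera coordinates R X + t; the wrist camera has in their place "T_tool_cam" (4x4, takes a point from camera to tool coordinates, whose origin is the TCP and whose axes are the flange's). Camera axes: x right, y down, z forward; pixel columns grow to the right and rows downward; lengths in mm; the calibration is good to about 2 mm. A picture is of the moment at which its call begins: read the wrist's pose just before it. There is no depth.
- manip.finish_job(): hands the job in; it is judged then, once.
Trained networks look in a picture, given as the dict that the camera call returned (one of the last four; its "shot" number tells which), for a name from the list of things; names that differ only in an ending like _2 or _b are one class to them, and where a whole thing is asked for, a point or a joint stands for the part that bears it (a point fixed in the world has none). Each returns a list of dicts, best first, with "confidence" (0 to 1); they miss things now and then, are a little off and sometimes report something else, mostly with a low value. They report only what shows in the picture. A call takes as long as a camera call.
- manip.boxes_of(picture, label): "location" ([column, row] in pixels, amid what is visible of it).
- manip.spot_point(picture, label): "location" ([column, row] in pixels: a listed point, or the origin of a listed thing).
The state is a dict: "t": time; "joint_positions": joint angles; "dq": joint speeds; "tau": joint torques, N m; "ee_pos": TCP position; "eef_rot": TCP orientation; "ft_force": force on the tool from outside, world axes, zero at the start; "wrist_torque": the same for the moment, N m; "grip_width": opening from 0.0 (shut) to 1.0 (fully open); "finger_force": force on a finger pad.
Only numpy, scipy, OpenCV 4.12 (cv2) and the standard library are available. Lean on these libraries where they do the work, as an engineer would, in place of code of your own. Each camera call takes 0.05 s, during which the arm holds its last target. There are 200 camera calls.

TASK

Get the larder box ready for someone to reach in: turn the catch on its left shoulder a quarter turn clockwise, to its stop, so that it clears the still-closed lid, then lift the lid by its bar pull and hold it open at 45 degrees. The lid falls shut if let go, so finish while the gripper is still holding the bar, steady at that angle. Leave the catch open and the mug, tin and garlic where they stand.

Things in the scene. Friction and masses are not known exactly. Their poses are not given: they have to be found in the camera images.
- larder_box: white box fixed to the table, 180 mm deep (x), 220 wide (y), walls 120 high, wooden lid. A shoulder 140 mm long (x), 60 wide, juts from the top of its left (+y) side and carries the catch; its top is level with the lid's, 130 mm above the table. Origin: centre of the 180 x 220 underside; x from the front (bar side, facing the robot within 0.3 rad) to the hinge, z up. Garlic lies inside.
- lid (a joint): opening angle of the lid, rad: 0 shut, 1.45 fully open; 45 degrees is 0.785. A wooden board 180 x 220 x 10 mm, about 0.5 kg with its bar, hinged along the far (+x) rim almost without friction; it falls shut from every angle. The catch's tongue really blocks it until turned away.
- lid_bar (a point): middle of the lid's round steel bar pull, on its axis. Bar 12 mm thick, along the box's y, 100 mm clear between its two 12 mm arms, 50 mm in front of the lid's front edge, 230 mm from the hinge axis. Shut: 125 mm above the table, nothing under it, box frame (-0.14, 0, 0.125). It may turn between the fingers. Axes turn with the lid: x from bar to hinge, y along the bar.
- lid_hinge (a point): point on the lid's hinge axis, middle of the far rim; box frame (0.09, 0, 0.12). The axis runs along the box's y.
- catch (a joint): angle of the quarter-turn catch, rad, growing clockwise seen from above, upright axis: 0 (closed stop) its tongue points at the lid (box -y) and lies over the lid's left edge; 1.57 (open stop) it points to the box's front (box -x), clear of the lid. Starts between 0 and 0.25; light friction (0.05 N m) keeps it where it is put.
- catch_grip (a point): on the catch's pivot axis at gripping height, 158 mm above the table, box frame (-0.03, 0.14, 0.158). Catch: a black upright blade 12 mm thick, 40 long, 8 to 40 mm above the shoulder, centred on the pivot, over a steel tongue 6 mm thick, in line with the blade, reaching 48 mm from the pivot. Axes turn with the catch: y along the blade, away from the tongue's tip; at catch 0, y is the box's y.
- mug: green and white mug, 78 x 116 x 101 mm, standing on the table left of the box; origin at the centre of its underside. Not to be moved.
- tin: food tin, 57 mm across, 72 mm tall, standing on the table right of the box; origin at the centre of its underside. Not to be moved.
- garlic: garlic bulb, about 60 mm, on the table right of the box, nearer the robot than the tin; origin at the centre of its underside. Not to be moved.

How it is judged (in metres and radians):
On the way, in this order (a step that is already met when the one before it is completed fails the run):
1. the catch is turned to its open stop with the lid still shut (value of joint catch above 1.35 rad and value of joint lid below 0.06 rad), for 0.2 s.
2. the lid is lifted by the fingers (value of joint lid above 0.3 rad and contact force between the fingers and lid above 0.5 N), for 0.2 s.
At the end, for the whole second after the job is handed in: Ends holding: for the last second the lid is at 45 +-8 degrees (0.645 to 0.925 rad), under 0.1 rad/s, on the fingers (over 0.5 N) and touching no loose thing; catch past 1.35 rad; mug, tin and garlic within 25 mm of their start (value of joint lid between 0.645 and 0.925 rad and velocity of joint lid between -0.1 and 0.1 rad/s and contact force between the fingers and lid above 0.5 N and value of joint catch above 1.35 rad and contact force between each of mug, tin, garlic and lid below 0.1 N and distance of each of mug, tin, garlic from where it was at the start of the episode below 0.025 m); the arm keeps its last pose, push and grip.
It fails at once if the mug is knocked or shifted (25 mm) (distance of mug from where it was at the start of the episode above 0.025 m).
It fails at once if the tin is knocked or shifted (25 mm) (distance of tin from where it was at the start of the episode above 0.025 m).
It fails at once if the garlic bulb is knocked or shifted (25 mm) (distance of garlic from where it was at the start of the episode above 0.025 m).
It also fails if it takes over 51 s, if anything falls off the work surface, if the arm or the gripper's body presses on something with over 40 N, if the wrist force passes 120 N, or if a joint passes its speed limit or range.

## Working session

There is one attempt and no reset: what is moved stays moved. The work goes in short steps, Python scripts to look and compute and a shell command to move; the robot and the scene stay as the last step left them, time stands still between calls to the robot, and variables do not carry over. Pictures are saved under pics/ and viewed, at most 10 in all, crops included, and the job is handed in when it is done.

```bash
mkdir -p pics
cat > h.py <<'E'
import numpy as np, cv2
from bench import manip
from scipy.optimize import least_squares
def save(p,n): cv2.imwrite(f'pics/{n}.png',p['pixels'][:,:,::-1])
def ray(p,uv,st=None):
    d=np.array([(uv[0]-p['cx'])/p['fx'],(uv[1]-p['cy'])/p['fy'],1.])
    if 'T_tool_cam' in p:
        T=np.array(p['T_tool_cam']);R=np.array(st['eef_rot']).reshape(3,3)
        return np.array(st['ee_pos'])+R@T[:3,3], R@T[:3,:3]@d
    R=np.array(p['R']);t=np.array(p['t']); return -R.T@t, R.T@d
def atz(p,uv,z,st=None):
    o,d=ray(p,uv,st); return o+d*(z-o[2])/d[2]
E
python3 - <<'E'
from h import *
s=manip.state(); print(s)
for c in ('top','scene','wrist'):
    p=manip.get_image(c); save(p,c+'0')
    for n,z in (('lid_bar',125),('lid_hinge',120),('catch_grip',158),('larder_box',0),('mug',0),('tin',0),('garlic',0)):
        for r in manip.spot_point(p,n)[:2]: print(c,n,np.round(r['location']),round(r['confidence'],2),np.round(atz(p,r['location'],z,s)))
E
```

```text
{'t': 0.0, 'joint_positions': array([ 6.00225568e+01,  1.79611469e+01,  8.58536306e+01, -3.98706128e-04,
        7.62597203e+01, -1.28003677e+01]), 'dq': array([ 0.01663543, -0.04021184, -0.04777849, -0.01777541, -0.04692242,
        0.11311255]), 'tau': array([-5.58795891e-04, -4.12274802e+01, -2.59731728e+01, -3.08347435e-04,
        4.38948919e-03, -7.44614226e-06]), 'ee_pos': array([154.94506408, 501.372362  , 244.72233957]), 'eef_rot': array([[-9.55397000e-01,  2.95323819e-01, -6.43817122e-04],
       [ 2.95324387e-01,  9.55396373e-01, -1.12966693e-03],
       [ 2.81482992e-04, -1.26941529e-03, -9.99999155e-01]]), 'ft_force': array([-0.1019947 ,  0.18866553, -0.16174575]), 'wrist_torque': array([-0.00507356, -0.00633966,  0.02347749]), 'finger_force': 0.0, 'grip_width': 1.0023823040769464}
top lid_bar [358. 295.] 0.74 [433. -57. 125.]
top lid_hinge [353. 194.] 0.77 [668. -46. 120.]
top catch_grip [295. 247.] 0.64 [537.  87. 158.]
top larder_box [353. 241.] 0.81 [575. -53.   0.]
top mug [220. 265.] 0.77 [512. 282.   0.]
top tin [416. 223.] 0.96 [ 622. -216.    0.]
top garlic [428. 268.] 0.84 [ 505. -244.    0.]
scene lid_bar [364. 271.] 0.61 [510. -46. 125.]
scene lid_bar [373. 307.] 0.6 [437. -64. 125.]
scene lid_hinge [363. 202.] 0.96 [669. -44. 120.]
scene catch_grip [295. 245.] 0.73 [541.  83. 158.]
scene larder_box [365. 268.] 0.75 [583. -57.   0.]
scene larder_box [457. 309.] 0.62 [ 498. -244.    0.]
scene mug [199. 289.] 0.82 [516. 289.   0.]
scene mug [458. 308.] 0.73 [ 501. -247.    0.]
scene tin [441. 262.] 0.73 [ 605. -219.    0.]
scene garlic [458. 306.] 0.63 [ 505. -247.    0.]
scene garlic [201. 287.] 0.62 [522. 285.   0.]
```

View pics/scene0.png

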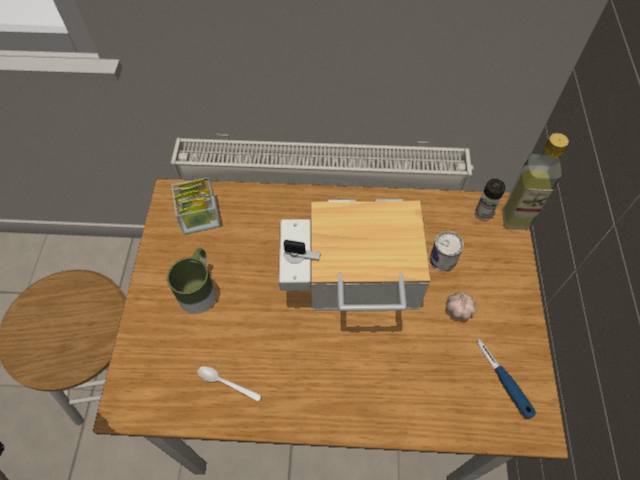

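View pics/top0.png

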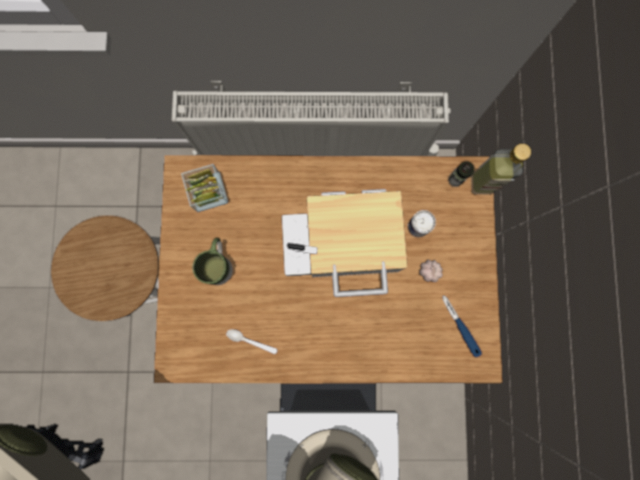

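Both views agree: the box is centred near (578, -51) with yaw about 0.065. In the top view the catch is at (297, 247), turned about 0.2 already, and the bar is at (360, 293). I'll move above the catch.

```bash
python3 -m jog '[-3.5,-2,0,0,0,0,100,-3.5,-2,0,0,0,0,100,-3.5,-2,0,0,0,0,100,-3.5,-2,0,0,0,0,100,-3.5,-2,0,0,0,0,100,-3.5,-2,0,0,0,0,100,-3.5,-2,0,0,0,0,100]'
python3 -m jog '[-3.5,-2,0,0,0,0,100,-3.5,-2,0,0,0,0,100,-3.5,-2,0,0,0,0,100,-3.5,-2,0,0,0,0,100,-3.5,-2,0,0,0,0,100,-3.5,-2,0,0,0,0,100,-3.5,-2,0,0,0,0,100]'
python3 -m jog '[0,0,0,0,0,8,100,0,0,0,0,0,8,100,0,0,0,0,0,8,100,0,0,0,0,0,8,100,0,0,0,0,0,8,100]'
python3 -m jog '[0,0,0,0,0,8,100,0,0,0,0,0,8,100,0,0,0,0,0,8,100,0,0,0,0,0,8,100,0,0,0,0,0,8,100,0,0,0,0,0,0,100,0,0,0,0,0,0,100]'
python3 - <<'E'
from h import *
s=manip.state();print(s['t'],np.round(s['ee_pos'],1),np.round(s['eef_rot'],3))
p=manip.get_image('wrist');save(p,'w1')
for n,z in (('lid_bar',125),('lid_hinge',120),('catch_grip',158)):
    for r in manip.spot_point(p,n)[:2]: print(n,np.round(r['location']),round(r['confidence'],2),np.round(atz(p,r['location'],z,s),1))
E
```

```text
t: 1.9
ee_pos: [348.7, 294.1, 245.5]
eef_rot: [[-0.955, 0.295, 0.0], [0.295, 0.955, 0.0], [-0.0, 0.0, -1.0]]
ft_force: [-0.1, 1.1, -0.5]
grip_width: 1.0
finger_force: 0.0
t: 2.6
ee_pos: [541.5, 87.9, 245.3]
eef_rot: [[-0.955, 0.295, 0.0], [0.295, 0.955, 0.0], [-0.0, 0.0, -1.0]]
ft_force: [0.5, 0.1, 0.4]
grip_width: 1.001
finger_force: 0.0
t: 3.1
ee_pos: [540.5, 89.3, 245.3]
eef_rot: [[-0.537, 0.843, -0.0], [0.843, 0.537, -0.0], [0.0, -0.0, -1.0]]
ft_force: [0.5, 0.5, 0.5]
grip_width: 0.997
finger_force: 0.0
t: 3.8
ee_pos: [540.5, 89.3, 245.3]
eef_rot: [[0.121, 0.993, -0.0], [0.993, -0.121, 0.0], [0.0, -0.0, -1.0]]
ft_force: [0.6, 0.2, -0.5]
grip_width: 1.003
finger_force: 0.0
3.8 [540.5  89.3 245.3] [[ 0.121  0.993 -0.   ]
 [ 0.993 -0.121  0.   ]
 [ 0.    -0.    -1.   ]]
lid_bar [207. 435.] 0.56 [436.2 -60.5 125. ]
catch_grip [313. 259.] 0.85 [537.7  85.7 158. ]
```

View pics/w1.png

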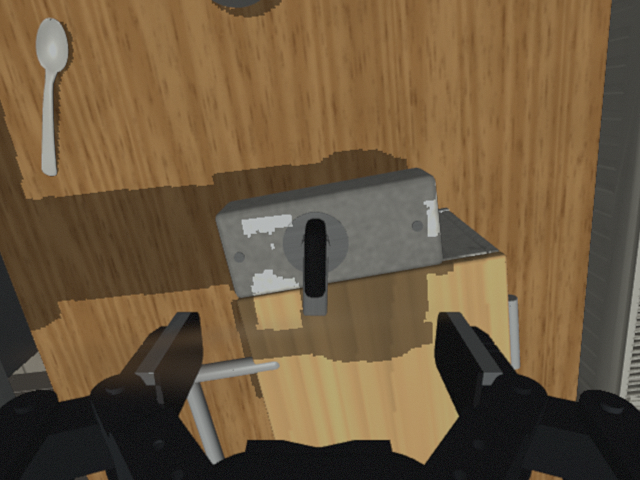

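The blade (315, 259) stands upright in the image, in line with the tool x axis. I'll make a small correction, descend and grip.

```bash
python3 -m jog '[-0.4,-0.2,2,0,0,0,100,0,0,2,0,0,0,100,0,0,2,0,0,0,100,0,0,1.5,0,0,0,100,0,0,1,0,0,0,100,0,0,0,0,0,0,0,0,0,0,0,0,0,0,0,0,0,0,0,0,0]' 30
python3 -m jog '[0,0,0,0,0,0,0,0,0,0,0,0,0,0,0,0,0,0,0,0,0,0,0,0,0,0,0,0,0,0,0,0,0,0,0,0,0,0,0,0,0,0]'
```

```text
t: 4.8
ee_pos: [538.4, 85.6, 161.2]
eef_rot: [[0.125, 0.992, 0.002], [0.992, -0.125, -0.0], [0.0, 0.002, -1.0]]
ft_force: [0.3, -0.0, 1.3]
grip_width: 0.518
finger_force: 0.0
t: 5.4
ee_pos: [538.1, 85.7, 160.8]
eef_rot: [[0.125, 0.992, 0.001], [0.992, -0.125, -0.0], [-0.0, 0.001, -1.0]]
ft_force: [-2.0, -0.1, 6.6]
grip_width: 0.134
finger_force: 33.2
```

```bash
python3 -m jog '[0,0,0,0,0,8,0,0,0,0,0,0,8,0,0,0,0,0,0,8,0,0,0,0,0,0,8,0,0,0,0,0,0,8,0]'
python3 -m jog '[0,0,0,0,0,8,0,0,0,0,0,0,8,0,0,0,0,0,0,8,0,0,0,0,0,0,7,0,0,0,0,0,0,4,0,0,0,0,0,0,0,0,0,0,0,0,0,0,0]'
python3 -c "
from h import *
s=manip.state();print(s['wrist_torque'],s['joint_positions'])"
```

```text
t: 5.9
ee_pos: [538.2, 85.6, 160.8]
eef_rot: [[0.737, 0.676, 0.001], [0.676, -0.737, -0.0], [0.0, 0.001, -1.0]]
ft_force: [-1.8, 0.4, 5.8]
grip_width: 0.131
finger_force: 33.2
t: 6.6
ee_pos: [538.2, 85.6, 160.8]
eef_rot: [[0.991, 0.136, 0.001], [0.136, -0.991, -0.0], [0.001, 0.0, -1.0]]
ft_force: [-1.9, -0.0, 5.2]
grip_width: 0.134
finger_force: 33.2
[-0.08550882  0.21670541 -0.02645824] [-3.28433329e+00  2.49214131e+01  8.90692576e+01 -1.25144537e-02
  6.59632365e+01  7.89033463e+01]
```

```bash
python3 -m jog '[0,0,0,0,0,3,0,0,0,0,0,0,2,0,0,0,0,0,0,0,0,0,0,0,0,0,0,0]'
python3 -c "
from h import *
s=manip.state();print(s['wrist_torque'])"
```

```text
t: 7.0
ee_pos: [538.2, 85.5, 160.8]
eef_rot: [[0.999, 0.05, 0.001], [0.05, -0.999, -0.0], [0.001, 0.001, -1.0]]
ft_force: [-1.5, -0.7, 5.6]
grip_width: 0.128
finger_force: 33.2
[-0.04372726  0.27986433  0.3011966 ]
```

```bash
python3 -m jog '[0,0,0,0,0,0,100,0,0,0,0,0,0,100,0,0,0,0,0,0,100,0,0,0,0,0,0,100,0,0,-1.5,0,0,0,100,0,0,-3,0,0,0,100,0,0,-3,0,0,0,100,0,0,-2,0,0,0,100]'
python3 -m jog '[-3,3.5,0,0,0,0,100,-3,3.5,0,0,0,0,100,-3,3.5,0,0,0,0,100,-2,3.5,0,0,0,0,100]'
python3 -m jog '[0,0,0,0,0,-8.5,50,0,0,0,0,0,-8.5,50,0,0,0,0,0,-8.5,50,0,0,0,0,0,-8.5,50,0,0,0,0,0,-8.5,50]'
python3 -m jog '[0,0,0,0,0,-8.5,50,0,0,0,0,0,-8.5,50,0,0,0,0,0,-8.5,50,0,0,0,0,0,-8.5,50,0,0,0,0,0,-8.5,50,0,0,0,0,0,-5,50,0,0,0,0,0,0,50,0,0,0,0,0,0,50]'
python3 - <<'E'
from h import *
s=manip.state();print(s['t'],np.round(s['ee_pos'],1),np.round(s['eef_rot'],3))
p=manip.get_image('wrist');save(p,'w2')
q=manip.get_image('top');save(q,'t2')
for n,z in (('lid_bar',125),('lid_hinge',120),('catch_grip',158)):
  for c in (p,q):
    for r in manip.spot_point(c,n)[:2]: print(n,np.round(r['location']),round(r['confidence'],2),np.round(atz(c,r['location'],z,s),1))
E
```

```text
t: 7.8
ee_pos: [538.3, 85.6, 257.3]
eef_rot: [[0.999, 0.049, 0.002], [0.049, -0.999, -0.0], [0.002, 0.0, -1.0]]
ft_force: [0.6, 0.5, -0.6]
grip_width: 1.0
finger_force: 0.0
t: 8.2
ee_pos: [433.4, -60.5, 255.4]
eef_rot: [[0.999, 0.05, 0.0], [0.05, -0.999, -0.0], [0.0, 0.0, -1.0]]
ft_force: [0.8, -0.8, 0.8]
grip_width: 0.996
finger_force: 0.0
t: 8.7
ee_pos: [435.0, -59.6, 255.3]
eef_rot: [[0.699, 0.715, 0.0], [0.715, -0.699, -0.0], [0.0, 0.0, -1.0]]
ft_force: [-0.5, 0.4, 0.2]
grip_width: 0.5
finger_force: 0.0
t: 9.5
ee_pos: [435.0, -59.6, 255.3]
eef_rot: [[-0.047, 0.999, 0.0], [0.999, 0.047, -0.0], [-0.0, 0.0, -1.0]]
ft_force: [0.0, 0.4, -0.0]
grip_width: 0.5
finger_force: 0.0
9.5 [435.  -59.6 255.3] [[-0.047  0.999  0.   ]
 [ 0.999  0.047 -0.   ]
 [-0.     0.    -1.   ]]
lid_bar [320. 233.] 0.95 [436.7 -61.1 125. ]
lid_bar [298. 248.] 0.55 [538.8  81.7 125. ]
lid_hinge [355. 194.] 0.69 [668.6 -50.5 120. ]
catch_grip [296. 248.] 0.73 [534.6  84.  158. ]
```

View pics/w2.png

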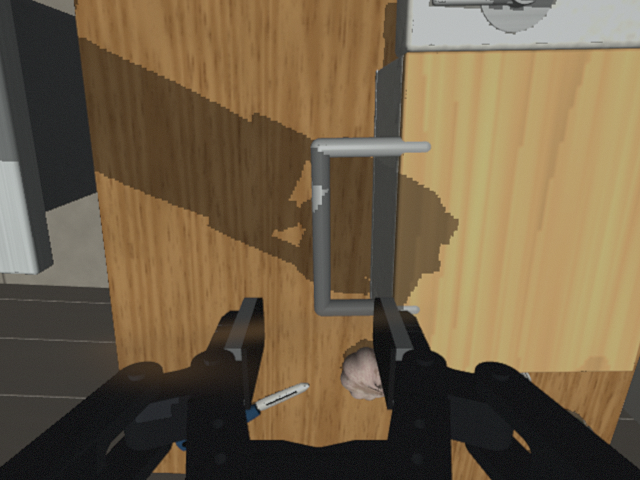

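The catch tongue now points to the front and is clear of the lid. The bar is at (320, 233), parallel to the pads and almost centred. I'll descend and grip it.

```bash
python3 -m jog '[-0.1,0.2,3,0,0,0,50,0,0,3,0,0,0,50,0,0,3,0,0,0,50,0,0,2.5,0,0,0,50,0,0,1,0,0,0,50,0,0,1,0,0,0,50,0,0,0,0,0,0,50]'
python3 -m jog '[0,0,0,0,0,0,0,0,0,0,0,0,0,0,0,0,0,0,0,0,0,0,0,0,0,0,0,0,0,0,0,0,0,0,0,0,0,0,0,0,0,0]' 50
```

```text
t: 10.6
ee_pos: [437.1, -60.5, 120.0]
eef_rot: [[-0.049, 0.999, -0.001], [0.999, 0.049, 0.0], [0.0, -0.001, -1.0]]
ft_force: [0.2, 0.3, 1.0]
grip_width: 0.502
finger_force: 0.0
t: 11.2
ee_pos: [437.0, -60.7, 121.2]
eef_rot: [[-0.05, 0.999, -0.0], [0.999, 0.05, -0.001], [-0.001, -0.0, -1.0]]
ft_force: [-4.8, -0.6, 6.1]
grip_width: 0.117
finger_force: 48.7
```

```bash
python3 -m jog '[0,0.05,-1,0,0,0,0,0,0.1,-1,0,0,0,0,0,0.13,-1,0,0,0,0,0,0.17,-1,0,0,0,0,0,0.22,-0.97,0,0,0,0,0,0.26,-0.97,0,0,0,0]'
python3 -m jog '[0,0.3,-0.95,0,0,0,0,0,0.34,-0.95,0,0,0,0,0,0.38,-0.92,0,0,0,0,0,0.42,-0.92,0,0,0,0,0,0.46,-0.88,0,0,0,0,0,0.5,-0.88,0,0,0,0]'
python3 -m jog '[0,0.54,-0.84,0,0,0,0,0,0.58,-0.82,0,0,0,0,0,0.61,-0.8,0,0,0,0,0,0.65,-0.77,0,0,0,0,0,0.68,-0.74,0,0,0,0,0,0.7,-0.71,0,0,0,0,0,0,0,0,0,0,0,0,0,0,0,0,0,0]'
python3 - <<'E'
from h import *
s=manip.state();print(s['t'],np.round(s['ee_pos'],1),s['wrist_torque'])
for a in ('top','scene'):
    p=manip.get_image(a);save(p,a+'3')
E
```

```text
t: 11.8
ee_pos: [445.7, -60.1, 180.5]
eef_rot: [[-0.05, 0.999, -0.002], [0.999, 0.05, -0.0], [-0.0, -0.002, -1.0]]
ft_force: [-5.6, -2.8, -1.7]
grip_width: 0.119
finger_force: 48.6
t: 12.4
ee_pos: [468.8, -58.7, 235.7]
eef_rot: [[-0.05, 0.999, -0.005], [0.999, 0.05, 0.0], [0.0, -0.005, -1.0]]
ft_force: [-14.4, -3.3, 4.7]
grip_width: 0.116
finger_force: 48.8
t: 13.2
ee_pos: [506.0, -56.5, 284.6]
eef_rot: [[-0.05, 0.999, -0.003], [0.999, 0.05, -0.0], [-0.0, -0.003, -1.0]]
ft_force: [-20.9, 1.1, 19.1]
grip_width: 0.12
finger_force: 49.6
13.2 [506.  -56.5 284.6] [0.23429091 3.65846527 0.11169206]
```

View pics/scene3.png

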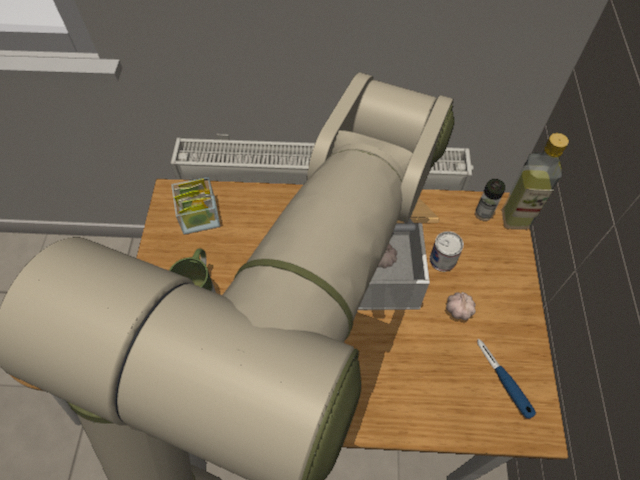

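The lid is up with the bar still between the pads. The bar height of about 290 mm gives 45 to 46 degrees. The mug, tin and garlic have not moved. I'll settle briefly, check the pose and hand in.

```bash
python3 -m jog '[0,0,0,0,0,0,0,0,0,0,0,0,0,0,0,0,0,0,0,0,0,0,0,0,0,0,0,0,0,0,0,0,0,0,0,0,0,0,0,0,0,0]'
python3 - <<'E'
from h import *
print(manip.finish_job())
E
```

```text
t: 13.9
ee_pos: [505.9, -56.5, 284.5]
eef_rot: [[-0.05, 0.999, -0.003], [0.999, 0.05, -0.0], [-0.0, -0.003, -1.0]]
ft_force: [-21.9, 1.8, 18.6]
grip_width: 0.118
finger_force: 49.5
the job is handed in; nothing more can be done
None
```

I turned the catch to its open stop, lifted the lid by its bar, and handed the job in at about 14 s with the gripper holding it steady at an estimated 45–46°; the mug, tin and garlic looked undisturbed, but the hand-in returned no verdict.

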